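Check a forged hoe neck: spot thermometer, then loupe at the gauge height

ROBOT

A 6-joint arm with a two-finger parallel gripper is mounted at the origin on the work surface. World frame = base frame: x ahead of the robot, y to its left, z up, the work surface at z = 0. Lengths are in m, angles in rad, forces in N, time in s.
With the tool pointing down it reaches from about 0.425 to 0.95 m from the base axis. Payload 3.5 kg.
Tool frame: the origin (TCP) lies midway between the tips of the shut fingers; the grasp point (between the pads) lies ctrl.grasp_offset behind it (ctrl.grasp_offset is the distance from the TCP to the grasp point, in m); x points along the fingers, y is the direction in which the jaws open and shut, and the axes are right-handed (so a half turn about x gives the same grasp; the last joint's range is limited). The gripper opens to 85 mm and grips with 20 to 120 N. Pads are 22 mm wide; open, the fingers measure 114 mm over their backs; the gripper's body (76 mm by 85 mm) begins 54 mm behind the grasp point. The pads swing forward as they close: fully open they stand 13 mm farther back than shut.
Start: joints at [-1.331, 0.286, 1.577, -0, 1.279, -0.15], TCP at [0.257, -0.624, 0.231] pointing down, gripper open.
Joint ranges: [-2.77, 2.77], [-0.9, 2.22], [0.21, 2.48], [-1.53, 4.67], [0.24, 2.81], [-2.84, 2.84]. Speed limits (rad/s): [2.79, 2.79, 3.14, 3.14, 3.14, 3.14].

INTERFACE

Orientations are given as a unit quaternion [x, y, z, w].
In Python, from plant import readout, read_camera, sign_off, ctrl gives the robot as it stands.
- The arm moves only by the tool drive_tool, never from a script. Its argument "steps" is a list of rows, each a list of 5 numbers: the shift along the tool's x, y, z in cm, then the turn about the tool's x in degrees, then the opening, from 0 (shut) to 1 (fully open). A call has 1 to 10 rows; each row shifts and turns the commanded pose from where the row before left it, along the tool's axes as they then stand; what a row does not reach is not made up. A row lasts 1/10 s, in which the tool goes at most 50 mm and 8.59 degrees, less where a joint would pass 70% of its speed; a pose out of reach is approached as far as the arm can. A call is refused whole if a number of a shift passes 5 or a number of a turn 8.59, either way. A call with a gripper value outside its range is refused whole. The fingers move at their own pace and stop on an object; "force" is the grip in N (left out, the last holds). Time passes only in rows, so rows that do not move let the fingers close. It gives the time, the measured TCP pose, the force and the opening at its end, in the units of the state.
- readout.get_state(): the state, without advancing time (a new reading comes with each control period).
- read_camera(name): name is "side" or "top" or "wrist"; returns a dict with "frame" (480x640x3 uint8, red, green, blue), "vertical_fov" (degrees; the focal length in pixels is half the picture's height over the tangent of half this angle, whatever the lens; pixels are square), "cx", "cy" (the principal point, pixels), "eye" and "orientation" of the camera in the world. Camera axes: x right, y up, looking along -z (the intrinsics and any distortion apply to the point x, -y, -z); pixel columns grow to the right and rows downward; lengths in m; the calibration is good to about 2 mm. A picture is of the moment at which its call begins. There is no depth.
- sign_off(): hands the job in, once; it reports no verdict.
The state is a dict: "time": time; "qpos": joint angles; "dq": joint speeds; "joint_efforts": joint torques, N m; "eef_pos": TCP position; "tcp_rot": TCP orientation; "contact_force": force on the tool from outside, world axes, zero at the start; "wrist_torque": the same for the moment, N m; "opening": opening from 0.0 (shut) to 1.0 (fully open).
Only numpy, scipy, OpenCV 4.12 (cv2) and the standard library are available. Lean on these libraries where they do the work, as an engineer would, in place of code of your own. Each camera call takes 0.05 s, during which the arm holds its last target. There are 200 camera calls.

TASK

Check that the clamped hoe head is cool, then inspect it: pick up the spot thermometer, aim its nose at the rounded neck of the hoe from about 10 to 15 cm away and hold it steady there for a second, then stand it upright on the bench again and let go. Next take the loupe from its rest and hold it level, its lens centred over the neck and its rim at the same height as the brass collar on the gauge post, and finish while still holding it there, with nothing but the gripper carrying it. Neither tool may touch the hoe or its fixture, the collar must stay where it is set, and everything else on the bench stays where it lies.

Things in the scene. Friction and masses are not known exactly. Their poses are not given: they have to be found in the camera images.
- fixture: fixed wooden block 160 (x) x 180 (y) x 30 mm high, origin centre of underside. A hoe head is clamped on it: dark leaf-shaped blade, 72 mm wide, from the centre to 132 mm along +x, 38 mm high; rounded neck boss, 26 mm across, at the centre, 56 mm high; thin tang to 130 mm along -x under a strap clamp, 60 mm high. A 10 mm gauge post at x = 45, y = 72 mm reaches 200 mm above the bench
- neck (a point): top centre of the hoe's rounded neck, 56 mm above the bench: the spot to aim at and to inspect; its axes are the fixture's (z up)
- focus_mark (a point): centre of the brass collar on the gauge post: 28 mm across, 10 mm tall (5 mm above and below this point), 85 mm sideways from the neck; its height, 115 to 165 mm above the bench and different each time, marks the focal height; it slides on the post if pushed hard; axes as the fixture's
- thermometer: spot thermometer, about 250 g, 151 mm tall, standing on its foot; origin centre of the foot's underside, z up, nose towards +x. Foot 80 x 54 x 22 mm high; upright handle 32 x 26 mm; grey block head 70 mm long, 34 mm wide (along y, flat upright sides), 36 mm thick, centre at x = 5, z = 115 mm, pitched so that the nose looks 40 degrees below level
- thermometer_grip (a point): good grasp point on the thermometer's head, at x = 5, y = 0, z = 120 mm in the thermometer's frame; grip across the 34 mm width (along y) from above; the head's highest edge is 31 mm above this point; axes as the body's
- nose (a point): centre of the thermometer's round nose face (26 mm across) at x = 43, y = 0, z = 83 mm of its body; this point's own +x axis is the line of sight, 40 degrees below the body's +x
- rest: fixed wooden rest of the loupe: base 200 x 60 x 8 mm, origin at the centre of its underside; two saddles across it at x = +75 mm (30 mm long, 50 mm high, under the lens) and x = -75 mm (24 mm long, 46 mm high with 6 mm lips either side, under the handle's end); the space between them is free
- loupe: hand loupe, about 110 g, lying level on its rest; origin at the centre of the lens (there 55 mm above the bench), z up through the lens; steel rim 78 mm across, 10 mm thick (5 mm above and below the origin); square wooden handle 18 x 18 mm, along -x from 52 to 165 mm, its middle line level with the origin
- loupe_grip (a point): good grasp point on the loupe's handle near its centre of mass, 85 mm along the loupe's -x from the lens centre: grip across the 18 mm width (along y) from above; axes as the loupe's
- hammer: hammer lying on the bench, far left; leave alone
- haft: turned wooden hoe handle blank, 36 mm thick, 130 mm tall, standing on end; origin at the centre of its foot; leave alone
- ferrule: short steel tube, 32 mm across, 22 mm tall; leave alone
- stone: grey sharpening stone 50 x 150 x 25 mm; leave alone
- mug: open steel cup, 76 mm across, 85 mm tall; leave alone
- spare_hoe: loose flat forged hoe head about 225 mm long, 6 mm thick, on the bench near the robot; leave alone
- wrench: steel wrench lying near the robot; leave alone
Not all that is in view belongs to the job. Leave any orange look-alike of the loupe alone.

How it is judged:
On the way, in this order (a step that is already met when the one before it is completed fails the run):
1. the thermometer is held in the gripper, its line of sight passing within 15 mm of the neck from 60 to 200 mm away, steady for half a second (contact force between thermometer and the fingers above 1 N and x of neck in the frame of nose between 0.06 and 0.2 m and y of neck in the frame of nose between -0.015 and 0.015 m and z of neck in the frame of nose between -0.015 and 0.015 m and linear speed of thermometer below 0.03 m/s and angular speed of thermometer below 0.2 rad/s), for 0.5 s.
2. the thermometer stands upright on the bench, let go (height (world z) of thermometer between -0.005 and 0.008 m and angle between thermometer's own z axis and vertical below 0.1 rad and contact force between thermometer and the fingers below 0.1 N and linear speed of thermometer below 0.02 m/s), for 0.2 s.
3. the loupe is held level at the collar's height over the neck (contact force between loupe and the fingers above 1 N and z of loupe in the frame of focus_mark between -0.009 and 0.009 m and horizontal distance between loupe and neck below 0.012 m and angle between loupe's own z axis and vertical below 0.12 rad and linear speed of loupe below 0.02 m/s and contact force between loupe and fixture below 0.1 N and contact force between loupe and rest below 0.1 N and contact force between loupe and thermometer below 0.1 N), for 0.5 s.
At the end, for the whole second after the job is handed in: The loupe is in the gripper's fingers, touching nothing else and at rest; lens centre within 12 mm sideways of the neck and within 9 mm of the collar's height; level within 0.12 rad (7 degrees); the thermometer stands upright on the bench, let go (all of step 2 and all of step 3); the arm keeps its last pose, push and grip.
It fails at once if the loupe or the thermometer touches the hoe or its fixture (contact force between any of loupe, thermometer and fixture above 0.5 N).
It fails at once if the collar is shifted by more than 5 mm (distance of focus_mark from where it was at the start of the episode above 0.005 m).
It fails at once if another thing on the bench is moved by more than 20 mm (distance of any of hammer, haft, ferrule, stone, mug, spare_hoe, wrench from where it was at the start of the episode above 0.02 m).
It also fails if it takes over 72 s, if anything falls off the work surface, if the arm or the gripper's body presses on something with over 40 N, if the wrist force passes 120 N, or if a joint passes its speed limit or range.

## Working session

There is one attempt and no reset: what is moved stays moved. The work goes in short steps, Python scripts to look and compute and a tool call to move; the robot and the scene stay as the last step left them, time stands still between calls to the robot, and variables do not carry over. Pictures are saved under pics/ and viewed, about 8 in all and at most 12, crops included, and the job is handed in when it is done.

Besides the shell and the picture viewer there is one more tool, called after "Call:" as a command line: name --pt "numbers of a row" for each row, then --argument value for the rest. drive_tool: Moves the arm, as the interface text tells. Its arguments: {"type":"object","properties":{"steps":{"type":"array","items":{"type":"array","items":{"type":"number"}}},"force":{"type":"number"}},"required":["steps"]}

```bash
mkdir -p pics; ls
cat > h.py <<'E'
import numpy as np, cv2
from plant import readout, read_camera, ctrl
from scipy.spatial.transform import Rotation as R
def grab(n,fn=None):
    c=read_camera(n)
    if fn: cv2.imwrite(fn,c["frame"][:,:,::-1])
    return c
def ray(c,u,v):
    f=240/np.tan(np.radians(c["vertical_fov"])/2)
    p=np.array([[[(u-c["cx"])/f,(v-c["cy"])/f]]])
    d=np.array([p[0,0,0],-p[0,0,1],-1.])
    return np.array(c["eye"]),R.from_quat(c["orientation"]).apply(d)
def plane(c,u,v,z):
    e,d=ray(c,u,v); return e+d*(z-e[2])/d[2]
def proj(c,P):
    f=240/np.tan(np.radians(c["vertical_fov"])/2)
    q=R.from_quat(c["orientation"]).inv().apply(np.asarray(P)-c["eye"])
    return np.array([c["cx"]+f*q[0]/-q[2],c["cy"]-f*q[1]/-q[2]])
E
python3 - <<'E'
from h import *
print(readout.get_state(),ctrl.grasp_offset)
ims=[]
for n in("side","top"):
    c=grab(n,f"pics/{n}0.png"); np.save(f"pics/{n}0.npy",c,allow_pickle=True)
    print(n,{k:v for k,v in c.items() if k!="frame"})
E
```

```text
pics
{'time': 0.0, 'qpos': array([-1.33101759e+00,  2.87198603e-01,  1.57822389e+00,  4.26808094e-05,
        1.27857123e+00, -1.50012151e-01]), 'dq': array([ 0.00116962,  0.00040945, -0.00144937,  0.00052158, -0.00261643,
        0.00093523]), 'joint_efforts': array([-8.47590900e-05, -4.05982769e+01, -2.92624515e+01, -1.44698020e-04,
        5.83354573e-03, -9.81108826e-06]), 'eef_pos': array([ 0.2563653 , -0.62369816,  0.22989982]), 'tcp_rot': array([-0.69369647, -0.13778542,  0.69374379, -0.13608802]), 'contact_force': array([-0.08398971,  0.49268477, -0.43265739]), 'wrist_torque': array([ 0.06547522,  0.01236851, -0.04735219]), 'opening': 1.0017042117827166} 0.0187
side {'vertical_fov': 49.764861200086294, 'cx': 322.0296135854976, 'cy': 242.40757753294102, 'eye': array([0.41351938, 1.03539094, 0.70259355]), 'orientation': array([-0.00744081,  0.49264129,  0.8695824 , -0.03279705])}
top {'vertical_fov': 56.005616539178355, 'cx': 322.5358540633033, 'cy': 244.0042257634566, 'eye': array([0.41772749, 0.03401209, 1.15544617]), 'orientation': array([ 0.01426998, -0.02553875, -0.69876443,  0.7147534 ])}
```

View pics/top0.png

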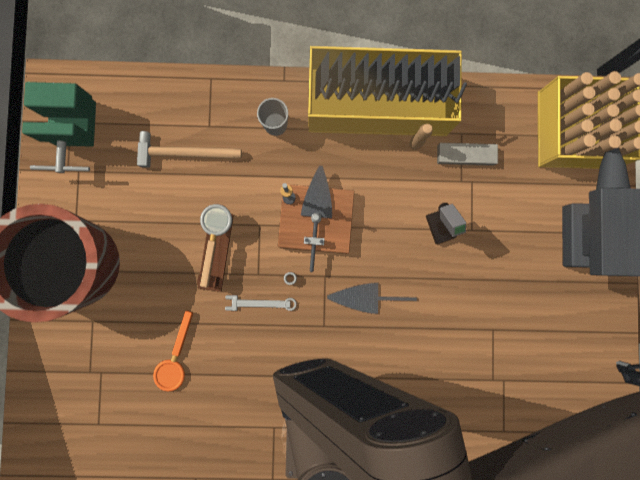

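View pics/side0.png

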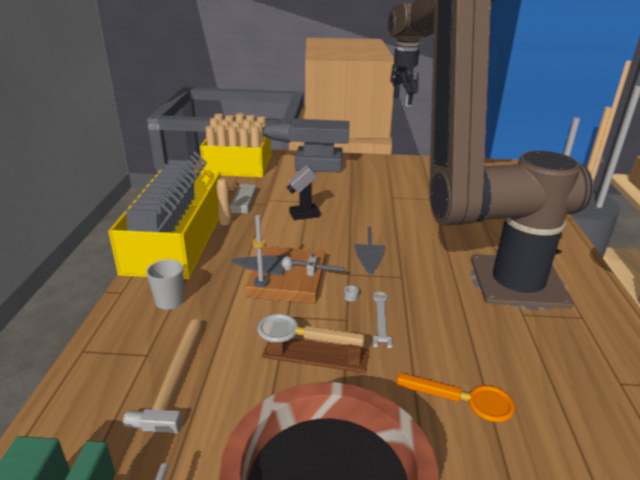

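The candidates for the loupe are the steel and wood one on the rest, top (215,220), and the orange look-alike at (170,375). By the description it's the steel one. The thermometer is the black foot with a grey head at top (447,223). The neck is at about (316,217) and the collar at (287,190). I'll check these in a close crop.

Run:
```python
from h import *
t=cv2.imread("pics/top0.png");s=cv2.imread("pics/side0.png")
a=cv2.resize(t[155:300,190:480],None,fx=2.75,fy=2.75,interpolation=cv2.INTER_CUBIC)
cv2.imwrite("pics/cropt.png",a)
b=cv2.resize(s[155:375,225:385],None,fx=2.7,fy=2.7,interpolation=cv2.INTER_CUBIC)
cv2.imwrite("pics/crops.png",b)
```

```text
(no output)
```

View pics/cropt.png

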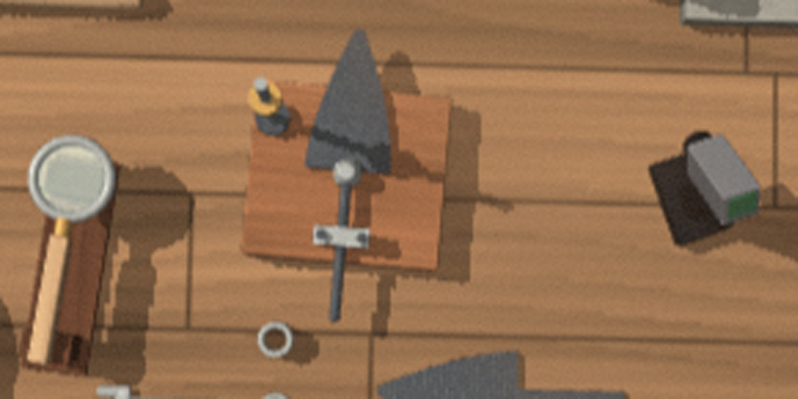

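View pics/crops.png

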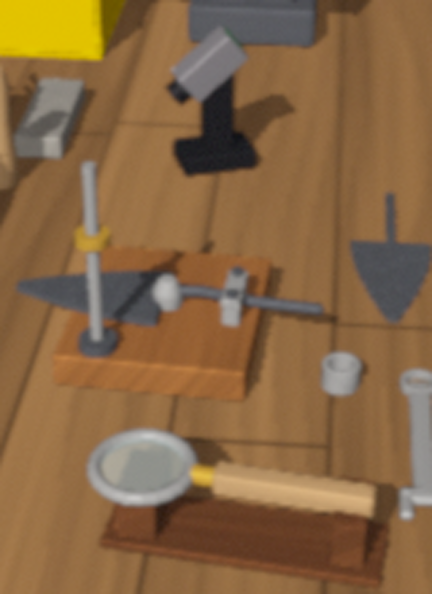

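Top crop: steel loupe with the lens at crop (72,179) and the handle end at (40,362). Neck at (344,171), collar at (265,98). Thermometer foot edge runs (650,165)–(680,245), nose up-left. The side crop shows the collar at (92,238), and it confirms the choice.

Run:
```python
from h import *
T=np.load("pics/top0.npy",allow_pickle=True).item();S=np.load("pics/side0.npy",allow_pickle=True).item()
t=lambda u,v:(190+u/2.75,155+v/2.75)
s=lambda u,v:(225+u/2.7,155+v/2.7)
def P(n,pt,z,c=T): p=plane(c,*pt,z); print(n,p.round(4)); return p[:2]
fc=np.array([P("fixT",t(*q),.03) for q in[(255,83),(450,98),(437,270),(243,252)]])
P("fixS",s(260,362+33),0,S);
ctr=fc.mean(0); ax=(fc[0]+fc[1]-fc[2]-fc[3])/2; ay=(fc[0]+fc[3]-fc[1]-fc[2])/2
print("ctr",ctr,np.linalg.norm(ax),np.linalg.norm(ay),np.degrees([np.arctan2(ax[1],ax[0]),np.arctan2(-ay[0],ay[1])]))
P("neckT",t(344,171),.050);P("neckS",s(167,290),.047,S)
def tri(a,b):
    e1,d1=ray(T,*a);e2,d2=ray(S,*b)
    k=np.linalg.lstsq(np.array([d1,-d2]).T,e2-e1,rcond=None)[0]
    p,q=e1+k[0]*d1,e2+k[1]*d2; return ((p+q)/2).round(4),np.linalg.norm(p-q).round(4)
print("collar",tri(t(265,98),s(92,238)));print("posttop",tri(t(261,82),s(90,162)))
print("lens",tri(t(72,179),s(143,467)));P("lensT",t(72,179),.058);P("lensS",s(143,467),.058,S)
print("hend",tri(t(40,362),s(370,498)));P("hendT",t(40,362),.064)
a=P("foot1",t(650,165),.022);b=P("foot2",t(680,245),.022)
print("yaw",np.degrees(np.arctan2(*(a-b)[::-1])),np.linalg.norm(a-b))
for q in[(175,148),(255,160),(183,172)]: P("footS",s(*q),.022,S)
# side-view cluster of grey head & others
print("nose",tri(t(697,140),s(180,88)))
# orange-ish collar side centroid
hsv=cv2.cvtColor(S["frame"],cv2.COLOR_RGB2HSV)[235:252,250:270]
m=cv2.inRange(hsv,(18,130,120),(32,255,255));y,x=np.nonzero(m);print("collar px side",x.mean()+250,y.mean()+235,len(x),y.min()+235,y.max()+235)
hsv=cv2.cvtColor(T["frame"],cv2.COLOR_RGB2HSV)[180:205,275:300]
m=cv2.inRange(hsv,(18,130,120),(32,255,255));y,x=np.nonzero(m);print("top",x.mean()+275,y.mean()+180,len(x))
s0=readout.get_state();M=R.from_quat(s0["tcp_rot"]).as_matrix();print(M.round(3))
```

```text
fixT [0.6271 0.1201 0.03  ]
fixT [ 0.6177 -0.0585  0.03  ]
fixT [ 0.4599 -0.0496  0.03  ]
fixT [0.4723 0.1267 0.03  ]
fixS [0.4606 0.1195 0.    ]
ctr [0.54424025 0.03466823] 0.15648280026800898 0.17779580963343675 [-2.8590522 -3.4926637]
neckT [0.5459 0.0369 0.05  ]
neckS [0.5463 0.0416 0.047 ]
collar (array([0.5961, 0.1036, 0.1331]), np.float64(0.0011))
posttop (array([0.5959, 0.1024, 0.2002]), np.float64(0.0009))
lens (array([0.5334, 0.2785, 0.0526]), np.float64(0.0014))
lensT [0.5321 0.2773 0.058 ]
lensS [0.5331 0.2848 0.058 ]
hend (array([0.372 , 0.3002, 0.0553]), np.float64(0.0038))
hendT [0.3705 0.2981 0.064 ]
foot1 [ 0.5615 -0.2448  0.022 ]
foot2 [ 0.4883 -0.2732  0.022 ]
yaw 21.162096763724183 0.07850684354824959
footS [ 0.5764 -0.2685  0.022 ]
footS [ 0.4905 -0.2501  0.022 ]
footS [ 0.562  -0.2165  0.022 ]
nose (array([ 0.5728, -0.2683,  0.0921]), np.float64(0.005))
collar px side 258.47872340425533 243.35106382978722 94 239 247
top 286.16 191.52 50
[[-0.001  0.38  -0.925]
 [ 0.002 -0.925 -0.38 ]
 [-1.    -0.002 -0.   ]]
```

Call:
drive_tool --pt "-0.8 -3.2 -1.85 0 1" --pt "-0.8 -3.2 -1.85 0 1" --pt "-0.8 -3.2 -1.85 0 1" --pt "-0.8 -3.2 -1.85 0 1" --pt "-0.8 -3.2 -1.85 0 1" --pt "-0.8 -3.2 -1.85 0 1"

```text
time: 0.7
eef_pos: [0.2861, -0.4027, 0.2789]
tcp_rot: [-0.694, -0.137, 0.694, -0.136]
contact_force: [-0.1, 0.5, -0.0]
opening: 0.996
```

Call:
drive_tool --pt "0 -0.2 -4 0 1" --pt "0 -0.2 -4 0 1" --pt "0 -0.2 -4 0 1" --pt "0 -0.2 -4 0 1" --pt "0 -0.2 -4 0 1" --pt "0 -0.2 -4 0 1" --pt "0 -0.2 -4 0 1" --pt "0 0 0 0 1" --pt "0 0 0 0 1"

```text
time: 1.6
eef_pos: [0.5401, -0.2845, 0.2783]
tcp_rot: [-0.693, -0.138, 0.694, -0.137]
contact_force: [0.4, 0.5, -0.5]
opening: 1.001
```

Run:
```python
from h import *
s=readout.get_state();print(s["eef_pos"],s["qpos"],R.from_quat(s["tcp_rot"]).as_matrix().round(3))
c=grab("wrist","pics/w1.png");np.save("pics/w1.npy",c,allow_pickle=True)
print(c["eye"],c["vertical_fov"])
for p in [(.5347,-.2842,.0),(.5394,-.2824,.12),(.5615,-.2448,.022)]: print(proj(c,p))
```

```text
[ 0.54012265 -0.28445074  0.27834654] [-6.50604300e-01  1.14026336e-01  1.69075680e+00 -4.44719552e-04
  1.33865241e+00  5.28641923e-01] [[-0.002  0.382 -0.924]
 [ 0.001 -0.924 -0.382]
 [-1.    -0.001  0.001]]
[ 0.61223584 -0.25548907  0.42091465] 68.68058493411316
[314.6124515 208.8127361]
[313.83392462 229.52714028]
[290.98145076 177.51824052]
```

View pics/w1.png

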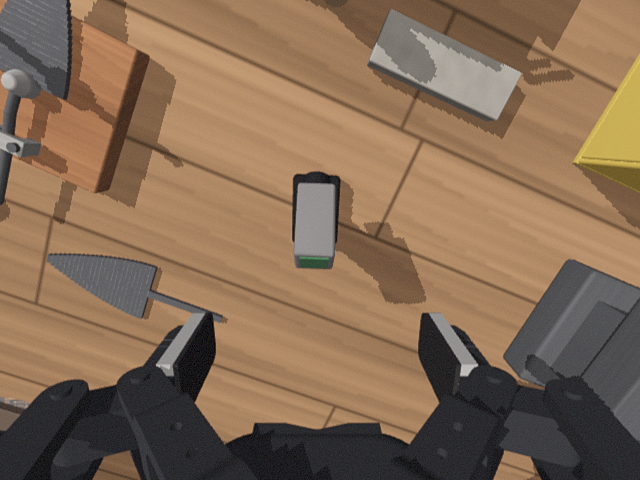

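The wrist view shows the thermometer head, top face about (294–336, 183–268), upright in the picture and so aligned with the tool. It is within 2 mm of the projected grip point (314,229). I'll descend and grip.

Call:
drive_tool --pt "4 0 0 0 1" --pt "4 0 0 0 1" --pt "4 0 0 0 1" --pt "3 0 0 0 1" --pt "1.8 0 0 0 1" --pt "1 0 0 0 1" --pt "0 0 0 0 1"

```text
time: 2.35
eef_pos: [0.5383, -0.2853, 0.0999]
tcp_rot: [-0.693, -0.137, 0.695, -0.136]
contact_force: [-0.1, 0.1, 0.4]
opening: 1.002
```

Call:
drive_tool --pt "0 0 0 0 0" --pt "0 0 0 0 0" --pt "0 0 0 0 0" --pt "0 0 0 0 0" --pt "0 0 0 0 0" --pt "0 0 0 0 0" --pt "0 0 0 0 0" --pt "0 0 0 0 0" --force 60

```text
time: 3.15
eef_pos: [0.5404, -0.2852, 0.1028]
tcp_rot: [0.694, 0.137, -0.693, 0.137]
contact_force: [-0.9, 2.4, 5.8]
opening: 0.395
```

Call:
drive_tool --pt "-1 0 0 0 0" --pt "-2 0 0 0 0" --pt "-2 0 0 0 0" --pt "-2 0 0 0 0" --pt "-2 0 0 0 0" --pt "0 0 0 0 0"

```text
time: 3.75
eef_pos: [0.5414, -0.2863, 0.1946]
tcp_rot: [0.695, 0.135, -0.692, 0.139]
contact_force: [0.3, -0.4, -2.7]
opening: 0.393
```

Call:
drive_tool --pt "0 -2.6 -0.5 0 0" --pt "0 -2.6 -0.5 0 0" --pt "0 -2.6 -0.5 0 0" --pt "0 -2.6 -0.5 0 0" --pt "0 -2.6 -0.5 0 0" --pt "0 -2.6 -0.5 0 0" --pt "0 -2.6 -0.5 0 0" --pt "0 0 0 0 0"

```text
time: 4.55
eef_pos: [0.5014, -0.1006, 0.1892]
tcp_rot: [-0.692, -0.139, 0.695, -0.137]
contact_force: [-0.1, 0.3, -2.0]
opening: 0.39
```

Call:
drive_tool --pt "0 0 0 -6 0" --pt "0 0 0 -7.5 0" --pt "0 0 0 -7.5 0" --pt "0 0 0 -7.5 0" --pt "0 0 0 -7.5 0" --pt "0 0 0 -7.5 0" --pt "0 0 0 -7.5 0" --pt "0 0 0 0 0" --pt "0 0 0 0 0"

```text
time: 5.45
eef_pos: [0.5028, -0.1039, 0.1904]
tcp_rot: [-0.568, -0.422, 0.568, -0.421]
contact_force: [0.3, -0.1, -2.8]
opening: 0.391
```

Run:
```python
from h import *
s=readout.get_state();M=R.from_quat(s["tcp_rot"]).as_matrix();p=s["eef_pos"];print(p,s["qpos"],M.round(3),s["opening"],s["contact_force"])
h=-M[:,2];print("yaw",np.degrees(np.arctan2(h[1],h[0])))
# predicted points; TCP at body (5,0,z): z=.1028
o=p-h*.005-np.array([0,0,.1028]); nose=o+h*.043+[0,0,.083]; neck=np.array([.545,.036,.056])
print("nose",nose)
T=grab("top","pics/t2.png");S=grab("side","pics/s2.png")
np.save("pics/t2.npy",T,allow_pickle=True);np.save("pics/s2.npy",S,allow_pickle=True)
print("proj nose",proj(T,nose),proj(S,nose),"neck",proj(T,neck),proj(S,neck))
a=cv2.resize(T["frame"][170:300,270:420],(600,520),interpolation=cv2.INTER_CUBIC)
q=proj(S,nose).astype(int);print("side crop origin",q-[45,90])
b=cv2.resize(S["frame"][q[1]-90:q[1]+40,q[0]-45:q[0]+5],(200,520),interpolation=cv2.INTER_CUBIC)
cv2.imwrite("pics/c2.png",np.hstack([a,b])[:,:,::-1])
```

```text
[ 0.5027943  -0.10388451  0.19044354] [-4.01434312e-01 -3.37043016e-02  2.00717749e+00 -2.81043448e-04
  1.16929538e+00 -1.07320951e-01] [[-0.001  0.957 -0.29 ]
 [ 0.    -0.29  -0.957]
 [-1.    -0.001  0.   ]] 0.3905122302269575 [ 0.32278859 -0.07394431 -2.81717797]
yaw 73.15485182645448
nose [ 0.51380617 -0.06751504  0.17063856]
proj nose [362.33166137 226.53495707] [305.36692665 194.09767397] neck [315.43534004 217.27922226] [287.64029103 257.84169113]
side crop origin [260 104]
```

View pics/s2.png

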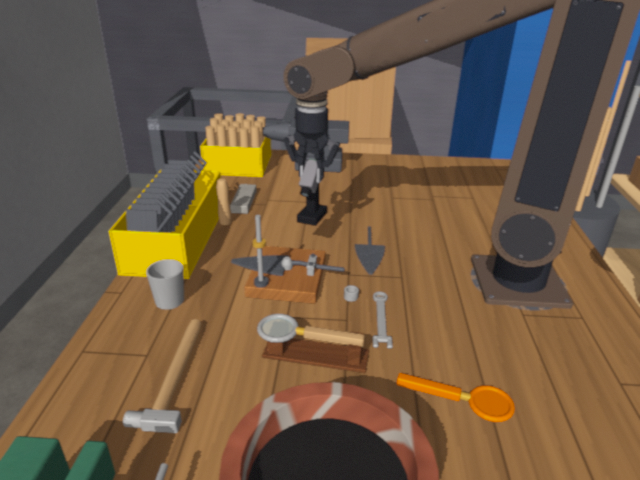

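View pics/c2.png

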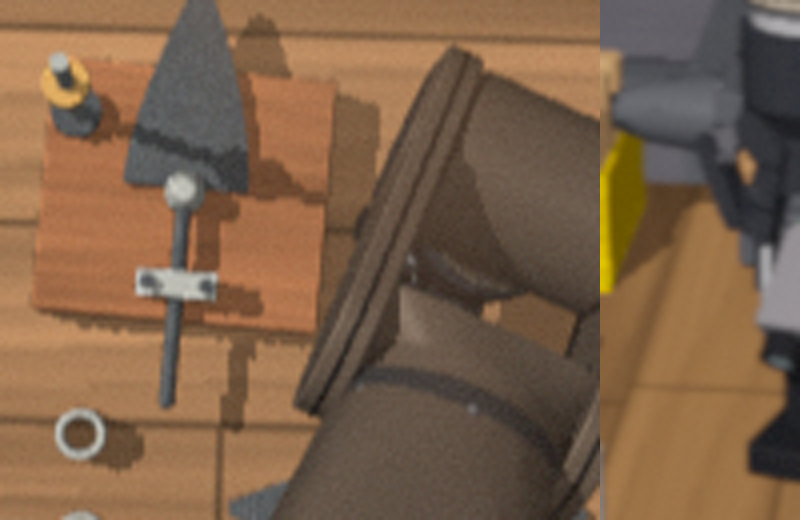

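The nose shows at side (306,192), within 2 px of the prediction (305,194), and the neck matches in the top view. The bearing is right, so the nose only needs to go down 2.5 cm and hold.

Call:
drive_tool --pt "0.5 0 0 0 0" --pt "0.7 0 0 0 0" --pt "0.8 0 0 0 0" --pt "0.5 0 0 0 0" --pt "0 0 0 0 0" --pt "0 0 0 0 0" --pt "0 0 0 0 0" --pt "0 0 0 0 0"

```text
time: 6.35
eef_pos: [0.5034, -0.1037, 0.1668]
tcp_rot: [0.567, 0.422, -0.567, 0.423]
contact_force: [-0.0, -1.5, -3.0]
opening: 0.394
```

Run:
```python
from h import *
s=readout.get_state();M=R.from_quat(s["tcp_rot"]).as_matrix();p=s["eef_pos"];h=-M[:,2]
o=p-h*.005-np.array([0,0,.1028]); nose=o+h*.043+[0,0,.083]; neck=np.array([.545,.036,.056])
ax=np.cos(.698)*h+np.array([0,0,-np.sin(.698)]);y=np.cross([0,0,1],h);z=np.cross(ax,y)
v=neck-nose;print(p,v@ax,v@y,v@z,s["contact_force"],proj(grab("side","pics/s3.png"),nose))
a=cv2.imread("pics/s3.png")[150:310,230:350];cv2.imwrite("pics/c3.png",cv2.resize(a,None,fx=3.5,fy=3.5,interpolation=cv2.INTER_CUBIC))
```

```text
[ 0.50341422 -0.10369386  0.16678591] 0.14103209923849813 0.00023289623384641772 -0.0004447569268191398 [-0.04798421 -1.46504087 -2.99921974] [305.11821417 203.10443881]
```

View pics/c3.png

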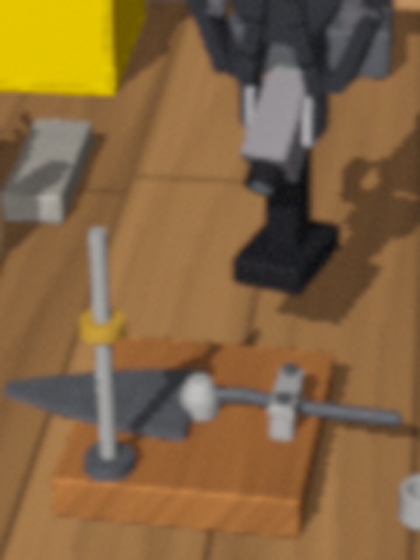

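Nose seen at (305,201), 2 px (about 4 mm) from the prediction, well inside the 15 mm. I'll hold for a full second, then put it down.

Call:
drive_tool --pt "0 0 0 0 0" --pt "0 0 0 0 0" --pt "0 0 0 0 0" --pt "0 0 0 0 0" --pt "0 0 0 0 0" --pt "0 0 0 0 0" --pt "0 0 0 0 0" --pt "0 0 0 0 0" --pt "0 0 0 0 0" --pt "0 0 0 0 0"

```text
time: 7.4
eef_pos: [0.5031, -0.1036, 0.1663]
tcp_rot: [0.567, 0.422, -0.567, 0.422]
contact_force: [0.4, 0.7, -1.9]
opening: 0.391
```

Call:
drive_tool --pt "0 0.3 1 0 0" --pt "0 0.6 2 0 0" --pt "0 0.7 2.4 0 0" --pt "0 0.8 2.6 0 0" --pt "0 0.8 2.6 0 0" --pt "0 0.7 2.4 0 0" --pt "0 0.5 1.5 0 0" --pt "0 0.2 0.8 0 0" --pt "0 0 0 0 0"

```text
time: 8.3
eef_pos: [0.5032, -0.2641, 0.1662]
tcp_rot: [0.567, 0.422, -0.567, 0.422]
contact_force: [0.0, 0.3, -2.7]
opening: 0.39
```

Call:
drive_tool --pt "1 0 0 0 0" --pt "1.5 0 0 0 0" --pt "1.5 0 0 0 0" --pt "1.2 0 0 0 0" --pt "0.6 0 0 0 0" --pt "0 0 0 0 0" --pt "0 0 0 0 0"

```text
time: 9.0
eef_pos: [0.5036, -0.2635, 0.1085]
tcp_rot: [0.567, 0.422, -0.567, 0.422]
contact_force: [-0.6, 0.7, -2.2]
opening: 0.39
```

Call:
drive_tool --pt "0.2 0 0 0 0" --pt "0.1 0 0 0 0" --pt "0.1 0 0 0 0" --pt "0 0 0 0 0" --pt "0 0 0 0 0"

```text
time: 9.5
eef_pos: [0.5033, -0.2634, 0.1044]
tcp_rot: [0.567, 0.422, -0.567, 0.422]
contact_force: [-1.0, -0.4, -2.6]
opening: 0.392
```

Call:
drive_tool --pt "0.1 0 0 0 0" --pt "0 0 0 0 0" --pt "0 0 0 0 0"

```text
time: 9.8
eef_pos: [0.5033, -0.2633, 0.1033]
tcp_rot: [-0.567, -0.422, 0.567, -0.422]
contact_force: [-0.2, 0.2, -2.4]
opening: 0.39
```

Call:
drive_tool --pt "0.1 0 0 0 0" --pt "0 0 0 0 0" --pt "0 0 0 0 0"

```text
time: 10.1
eef_pos: [0.5034, -0.2635, 0.1028]
tcp_rot: [-0.567, -0.422, 0.567, -0.422]
contact_force: [-1.2, -0.8, -0.6]
opening: 0.392
```

Call:
drive_tool --pt "0.1 0 0 0 0" --pt "0 0 0 0 0" --pt "0 0 0 0 0.45" --pt "0 0 0 0 0.55" --pt "0 0 0 0 0.7" --pt "0 0 0 0 1" --pt "0 0 0 0 1" --pt "0 0 0 0 1" --pt "0 0 0 0 1"

```text
time: 11.0
eef_pos: [0.5033, -0.2633, 0.1013]
tcp_rot: [0.567, 0.422, -0.567, 0.422]
contact_force: [0.9, -0.2, -0.2]
opening: 0.998
```

Call:
drive_tool --pt "-1 0 0 0 1" --pt "-2 0 0 0 1" --pt "-4 0 0 0 1" --pt "-4 0 0 0 1" --pt "-4 0 0 0 1" --pt "-3 0 0 0 1" --pt "0 0 0 0 1"

```text
time: 11.7
eef_pos: [0.5055, -0.2649, 0.2889]
tcp_rot: [0.568, 0.418, -0.566, 0.427]
contact_force: [-0.3, 0.6, 0.3]
opening: 1.0
```

Run:
```python
from h import *
s=readout.get_state();M=R.from_quat(s["tcp_rot"]).as_matrix();print(s["eef_pos"],M.round(3),s["qpos"])
c=grab("side","pics/s4.png");a=c["frame"][:,:,::-1][120:260,230:370]
cv2.imwrite("pics/c4.png",cv2.resize(a,None,fx=3,fy=3,interpolation=cv2.INTER_CUBIC))
```

```text
[ 0.50547953 -0.26492003  0.28888885] [[ 0.01   0.958 -0.287]
 [-0.008 -0.287 -0.958]
 [-1.     0.012  0.005]] [-6.60490258e-01  9.90064967e-03  1.78102042e+00  3.56294031e-05
  1.33812067e+00 -3.69741728e-01]
```

View pics/c4.png

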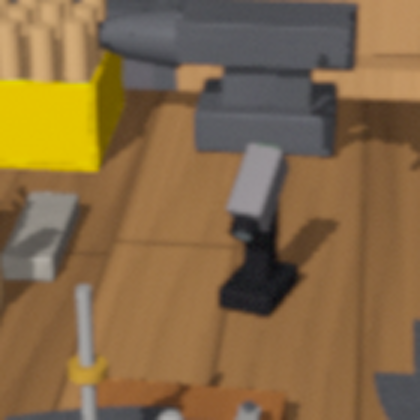

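The thermometer stands upright, and the gripper is clear of it. On to the loupe.

Call:
drive_tool --pt "0 -1.8 -4.3 0 1" --pt "0 -1.8 -4.3 0 1" --pt "0 -1.8 -4.3 0 1" --pt "0 -1.8 -4.3 0 1" --pt "0 -1.8 -4.3 0 1" --pt "0 -1.8 -4.3 0 1" --pt "0 -1.8 -4.3 0 1" --pt "0 -1.8 -4.3 0 1" --pt "0 -1.8 -4.3 0 1" --pt "0 -1.8 -4.3 0 1"

```text
time: 12.75
eef_pos: [0.4528, 0.2019, 0.2797]
tcp_rot: [-0.566, -0.423, 0.568, -0.422]
contact_force: [0.6, -0.7, 0.0]
opening: 0.997
```

Call:
drive_tool --pt "0 -1.8 -4.3 0 1" --pt "0 -1.8 -4.3 0 1" --pt "0 0 0 8 1" --pt "0 0 0 8 1" --pt "0 0 0 8 1" --pt "0 0 0 8 1" --pt "0 0 0 8 1" --pt "0 0 0 8 1" --pt "0 0 0 8 1" --pt "0 0 0 8 1"

```text
time: 13.75
eef_pos: [0.4435, 0.2926, 0.2793]
tcp_rot: [-0.704, -0.055, 0.706, -0.056]
contact_force: [-1.1, -0.3, 0.1]
opening: 1.003
```

Call:
drive_tool --pt "0 0 0 8 1" --pt "0 0 0 8.5 1" --pt "0 0 0 0 1" --pt "0 0 0 0 1"

```text
time: 14.15
eef_pos: [0.4438, 0.2927, 0.2801]
tcp_rot: [-0.705, 0.043, 0.707, 0.043]
contact_force: [-0.1, -0.4, 0.1]
opening: 1.002
```

Run:
```python
from h import *
s=readout.get_state();M=R.from_quat(s["tcp_rot"]).as_matrix();print(s["eef_pos"],M.round(3),s["qpos"])
h=-M[:,2];print("yaw",np.degrees(np.arctan2(h[1],h[0])))
c=grab("wrist","pics/w5.png");np.save("pics/w5.npy",c,allow_pickle=True)
for p in [(.533,.279,.06),(.449,.290,.064),(.3715,.299,.064)]: print(proj(c,p))
```

```text
[0.44384932 0.29271618 0.28005608] [[-0.002 -0.122 -0.993]
 [-0.001 -0.993  0.122]
 [-1.     0.001  0.002]] [ 3.92081682e-01 -6.66259658e-02  1.87174345e+00  1.24590021e-05
  1.33872007e+00  2.08487254e+00]
yaw -6.98999834153441
[318.86658018 124.00534098]
[318.15844945 210.66748394]
[318.59789669 280.42610988]
```

View pics/w5.png

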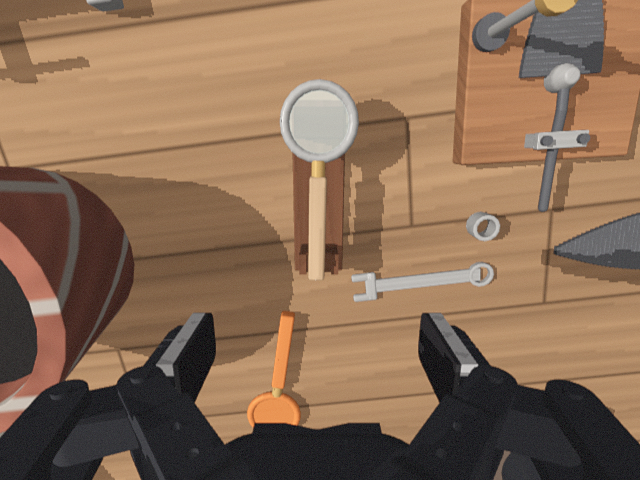

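Lens at (319,121), about 3 mm further out than predicted, with the handle end at (316,279). That puts the lens at about (0.536, 0.279), yaw −7.8°, and the grip point at (0.452, 0.2905).

Call:
drive_tool --pt "4 0.1 -0.8 0.8 1" --pt "4 0 0 0 1" --pt "4 0 0 0 1" --pt "4 0 0 0 1" --pt "4 0 0 0 0.6" --pt "2.5 0 0 0 0.6" --pt "1.5 0 0 0 0.6" --pt "0.4 0 0 0 0.6" --pt "0 0 0 0 0.6" --pt "0 0 0 0 0.6"

```text
time: 15.2
eef_pos: [0.4536, 0.2915, 0.039]
tcp_rot: [0.706, -0.048, -0.704, -0.049]
contact_force: [-0.4, 0.3, 0.4]
opening: 0.598
```

Call:
drive_tool --pt "0 0 0 0 0" --pt "0 0 0 0 0" --pt "0 0 0 0 0" --pt "0 0 0 0 0" --pt "0 0 0 0 0" --pt "0 0 0 0 0" --pt "0 0 0 0 0" --pt "0 0 0 0 0" --force 60

```text
time: 16.0
eef_pos: [0.4531, 0.2914, 0.0386]
tcp_rot: [0.706, -0.049, -0.705, -0.049]
contact_force: [-0.7, -0.1, 5.8]
opening: 0.199
```

Call:
drive_tool --pt "-0.5 0 0 0 0" --pt "-1.5 0 0 0 0" --pt "-3 0 0 0 0" --pt "-3 0 0 0 0" --pt "-3 0 0 0 0" --pt "-3 0 0 0 0" --pt "-3 0 0 0 0" --pt "-1.5 0 0 0 0" --pt "0 0 0 0 0" --pt "0 0 0 0 0"

```text
time: 17.0
eef_pos: [0.4516, 0.2907, 0.2213]
tcp_rot: [-0.705, 0.049, 0.706, 0.049]
contact_force: [0.6, -0.8, -1.9]
opening: 0.199
```

Run:
```python
from h import *
s=readout.get_state();M=R.from_quat(s["tcp_rot"]).as_matrix();p=s["eef_pos"];print(p,M.round(3),s["contact_force"],s["wrist_torque"])
c=grab("wrist","pics/w6.png")
h=-M[:,2]; pr=p+h*.085+[0,0,.0164]; print("pred lens",pr,proj(c,pr))
# lens centre as rim pixel ellipse
g=cv2.cvtColor(c["frame"],cv2.COLOR_RGB2GRAY)
cc=cv2.HoughCircles(cv2.GaussianBlur(g,(5,5),1),cv2.HOUGH_GRADIENT,1,100,param1=100,param2=30,minRadius=40,maxRadius=130);print(cc)
d=np.array([.545,.036])-pr[:2];print("d",d,"tool y,z cm",100*d@M[:2,1],100*d@M[:2,2])
```

```text
[0.45156322 0.2906536  0.22129731] [[-0.001 -0.139 -0.99 ]
 [-0.001 -0.99   0.139]
 [-1.     0.001  0.001]] [ 0.57948863 -0.81591133 -1.89602229] [ 0.01178992 -0.02257576  0.01177871]
pred lens [0.5357424  0.27887006 0.23758286] [315.93123306 115.32548524]
[[[317.5 115.5 115.1]
  [466.5 215.5  45.7]]]
d [ 0.0092576  -0.24287006] tool y,z cm 23.924154778322976 -4.283725956955869
```

View pics/w6.png

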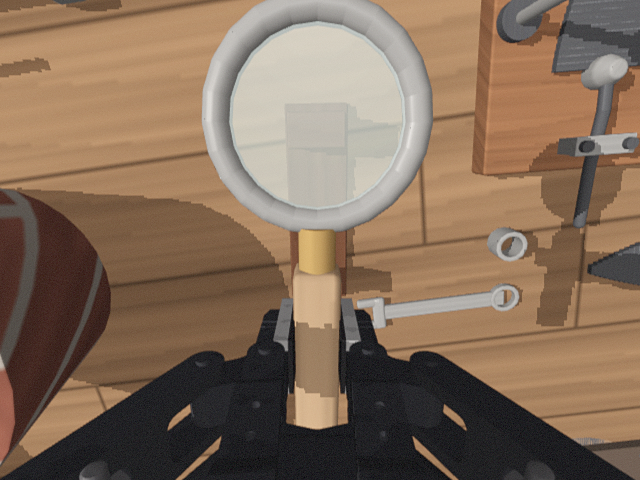

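The predicted lens centre matches the detected circle, (316,115) vs (317.5,115.5). I'll move across above the post, then measure.

Call:
drive_tool --pt "0 1.5 -0.3 0 0" --pt "0 3 -0.5 0 0" --pt "0 4 -0.7 0 0" --pt "0 4 -0.7 0 0" --pt "0 4 -0.7 0 0" --pt "0 4 -0.7 0 0" --pt "0 2.4 -0.5 0 0" --pt "0 1 -0.2 0 0" --pt "0 0 0 0 0" --pt "0 0 0 0 0"

```text
time: 18.05
eef_pos: [0.4613, 0.0487, 0.2217]
tcp_rot: [-0.705, 0.049, 0.706, 0.049]
contact_force: [1.4, -0.5, -1.9]
opening: 0.2
```

Run:
```python
from h import *
s=readout.get_state();M=R.from_quat(s["tcp_rot"]).as_matrix();p=s["eef_pos"];print(p)
h=-M[:,2]; pr=p+h*.085+[0,0,.0164]; print("lens",pr)
d=np.array([.545,.036])-pr[:2];print("tool y,z cm",100*d@M[:2,1],100*d@M[:2,2])
T=np.load("pics/top0.npy",allow_pickle=True).item();S=np.load("pics/side0.npy",allow_pickle=True).item()
# collar height: side mask centroid ray at the post's axis; post axis from top tip
for u,v,c in[(258.5,243.35,S)]:
    e,r=ray(c,u,v)
    for y in(.1035,.1055): print("collar z at y",y,(e+r*(y-e[1])/r[1]).round(4))
print(plane(T,190+261/2.75,155+82/2.75,.2))
```

```text
[0.46125711 0.04871936 0.22165287]
lens [0.54543599 0.0369337  0.23793269]
tool y,z cm 0.09851365323318965 0.03023191404409187
collar z at y 0.1035 [0.5979 0.1035 0.1325]
collar z at y 0.1055 [0.5975 0.1055 0.1337]
[0.59633745 0.10244062 0.2       ]
```

Call:
drive_tool --pt "1 0.1 0 0 0" --pt "2 0 0 0 0" --pt "2 0 0 0 0" --pt "2 0 0 0 0" --pt "2 0 0 0 0" --pt "1 0 0 0 0" --pt "0.5 0 0 0 0" --pt "0 0 0 0 0" --pt "0 0 0 0 0" --pt "0 0 0 0 0"

```text
time: 19.05
eef_pos: [0.4623, 0.0473, 0.1184]
tcp_rot: [0.706, -0.049, -0.705, -0.049]
contact_force: [-0.4, -0.3, -1.1]
opening: 0.2
```

Run:
```python
from h import *
s=readout.get_state();M=R.from_quat(s["tcp_rot"]).as_matrix();p=s["eef_pos"];print(p,s["contact_force"],s["opening"],M[:,0].round(3))
h=-M[:,2]; pr=p+h*.085+[0,0,.0164]; print("lens",pr)
S=grab("side","pics/s7.png");print(proj(S,pr),proj(S,(.5965,.104,.133)))
W=grab("wrist","pics/w7.png");print("wrist",proj(W,pr),proj(W,(.545,.036,.056)),proj(W,(.5965,.104,.133)))
a=cv2.resize(S["frame"][190:310,225:345],(480,480),interpolation=cv2.INTER_CUBIC)
b=cv2.resize(W["frame"][0:480,160:480],(320,480))
cv2.imwrite("pics/c7.png",np.hstack([a,b])[:,:,::-1])
```

```text
[0.46233801 0.04727651 0.11841944] [-0.40036993 -0.26468925 -1.10171636] 0.19982337587815305 [ 0.002 -0.    -1.   ]
lens [0.54651881 0.03550544 0.13500601]
[286.46498861 227.86765527] [259.09657147 243.30352068]
wrist [315.67228114 114.92423118] [315.5256106  127.19040167] [ 72.41618273 -23.28294073]
```

View pics/c7.png

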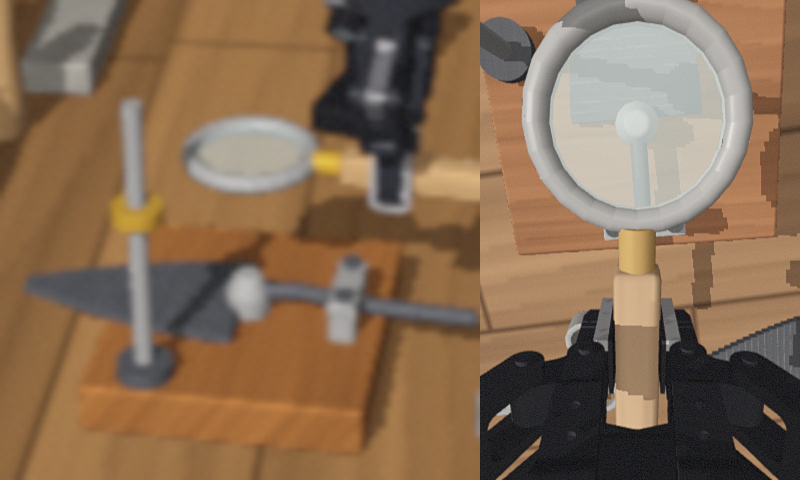

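Both views agree to 1–2 px in lens position. The lens is 2 mm above the collar, so I'll lower it slightly and hold.

Call:
drive_tool --pt "0.2 0 0 0 0" --pt "0 0 0 0 0" --pt "0 0 0 0 0" --pt "0 0 0 0 0" --pt "0 0 0 0 0" --pt "0 0 0 0 0" --pt "0 0 0 0 0" --pt "0 0 0 0 0" --pt "0 0 0 0 0" --pt "0 0 0 0 0"

```text
time: 20.15
eef_pos: [0.4615, 0.0473, 0.1153]
tcp_rot: [-0.705, 0.049, 0.705, 0.049]
contact_force: [0.2, -0.4, -0.7]
opening: 0.201
```

Run:
```python
from h import *
from plant import sign_off
s=readout.get_state();M=R.from_quat(s["tcp_rot"]).as_matrix();p=s["eef_pos"]
print("lens",p-M[:,2]*.085+[0,0,.0164],s["opening"],s["contact_force"],abs(s["dq"]).max())
print(sign_off())
```

```text
lens [0.54568503 0.03552827 0.13171574] 0.20075349158875866 [ 0.21303016 -0.42313229 -0.73501707] 0.001917383518611658
the job is handed in; nothing more can be done
None
```

I finished the job and handed it in at about 20 s of the 72 s allowed; `sign_off` gives no verdict, so what follows is from my own checks.

- **Thermometer:** I aimed it at the neck from about 14 cm and held it there for over a second. The computed line of sight passed within 1 mm of the neck. The nose showed about 2 px (4 mm) off its predicted place in the side view, still well inside the 15 mm limit. I then stood it upright on clear bench, near where it came from but turned about 50°, and let go. The side view showed it standing.
- **Loupe:** It is held over the neck. My last computed lens position is (0.546, 0.036, 0.132) m, against the neck at (0.545, 0.036) m and a collar height of about 0.133 m. The fingers are closed on the handle and the arm is at rest. I checked level only from the vertical tool axis and the camera views.
- **Small disagreements:** In the wrist view, the neck was about 5 px (3 mm) from its predicted place. The collar height is uncertain by about 1–2 mm.
- **Not checked separately:** I did not measure the other bench items or the collar again afterwards. The wrist force showed no sign of a collision.

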